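Clamp the sample box and wedge its stuck lid just open

ROBOT

A 7-joint arm with a two-finger parallel gripper is mounted at the origin on a cart in front of the work surface, level with it; the furniture and walls round the work are solid. World frame = base frame: x ahead of the robot, y to its left, z up, the work surface at z = 0. Lengths are in mm, angles in rad, forces in N, time in s.
With the tool pointing down it reaches from about 400 to 875 mm from the base axis. Payload 6.5 kg.
Tool frame: the origin (TCP) lies on the centre line of the jaws, within the pads' length; the fingertips stand 25 mm ahead of it and the grasp point (between the pads) lies 6 mm ahead of it; z points along the fingers, y is the line along which they close (so a half turn about z gives the same grasp; the last joint's range is limited). The gripper opens to 85 mm and grips with 20 to 120 N. Pads are 22 mm wide; open, the fingers measure 114 mm over their backs; the gripper's body (76 mm by 85 mm) begins 54 mm behind the grasp point. The pads swing forward as they close: fully open they stand 13 mm farther back than shut.
Start: joints at [-1.338, 0.536, -0.004, 1.538, 0.003, 1.067, -0.071], TCP at [191.337, 621.193, 256.29] pointing down, gripper open.
Joint ranges: [-2.7, 2.7], [-0.37, 2.16], [-1.27, 1.26], [0.24, 2.4], [-1.31, 4.45], [0.19, 1.91], [-2.76, 2.76]. Speed limits (rad/s): [2.39, 2.39, 3.14, 3.14, 3.14, 3.14, 3.14].

INTERFACE

Orientations are given as a unit quaternion [x, y, z, w].
In Python, from station import status, vision, ticket gives the robot as it stands. The module is installed in compiled form; this text tells all that it offers.
- The arm moves only by the tool send_rows, never from a script. Its argument "plan" is a list of rows, each a list of 6 numbers: the shift along the tool's x, y, z in m, then the turn, a rotation vector about the tool's x, y, z in degrees. A call has 1 to 8 rows; each row is the pose to reach, as a shift and turn from the pose commanded when the call began, along the tool's axes at that moment; what a row does not reach only later rows make up. A row lasts 1/12 s, in which the tool goes at most 41.7 mm and 7.16 degrees, less where a joint would pass 70% of its speed; a pose out of reach is approached as far as the arm can. A call with a gripper value outside its range is refused whole. "claw" is the opening, from 0 (shut) to 1 (fully open), set as the call begins (left out, the last holds). The fingers move at their own pace and stop on an object; the grip force is fixed at half the most. Time passes only in rows, so rows that repeat a pose let the fingers close. It gives the time, the measured TCP pose, the force, the opening and the grip force at its end, in the units of the state.
- status.get_state(): the state, without advancing time (a new reading comes with each control period).
- vision.camera(name): name is "scene" or "top" or "wrist"; returns a dict with "color" (420x560x3 uint8, red, green, blue), "range_z" (420x560 float32, mm along the optical axis (not along the pixel's ray), 0 where there is no reading), "fov_y" (degrees; the focal length in pixels is half the picture's height over the tangent of half this angle, whatever the lens; pixels are square), "cx", "cy" (the principal point, pixels), "D" ([k1, k2, p1, p2, k3] as OpenCV has them; the pictures are not rectified), "camera_from_world" (4x4, takes a point from world to camera coordinates). Camera axes: x right, y down, z forward; pixel columns grow to the right and rows downward; lengths in mm; the calibration is good to about 2 mm. A picture is of the moment at which its call begins.
- ticket.close_job(): hands the job in; it is judged then, once.
The state is a dict: "t": time; "joints": joint angles; "qd": joint speeds; "joint_torque": joint torques, N m; "tcp_pos": TCP position; "tool_rot": TCP orientation; "contact_force": force on the tool from outside, world axes, zero at the start; "moment": the same for the moment, N m; "gripper_width": opening from 0.0 (shut) to 1.0 (fully open); "finger_force": force on a finger pad.
Only numpy, scipy, OpenCV 4.12 (cv2) and the standard library are available. Lean on these libraries where they do the work, as an engineer would, in place of code of your own. Each camera call takes 0.05 s, during which the arm holds its last target. There are 200 camera calls.

TASK

The stuck lid of the grey sample box must be vented slowly: swing the vise's red-knobbed lever until the jaw clamps the box firmly, then take the orange wedge by its grip and, keeping it flat on the bench, push its thin end under the white lip on the lid's front until the lid just lifts off the box, the lip's edge about 5 mm up. Finish while still holding the wedge there in the gripper, box clamped, touching the lid only with the wedge; leave the dropper bottle and timer alone.

Things in the scene. Friction and masses are not known exactly. Their poses are not given: they have to be found in the camera images.
- vise: Blue and grey cam-lever vise fixed to the bench. Origin on the bench midway between the open jaws; x points to the back, y left to the fixed jaw. Bed 5 mm thick (x -45 to 40, y -180 to 75 mm). Jaws about 30 mm high: the fixed jaw's face is at y = +57, the moving jaw's starts near y = -57 and slides to +y. Blue lever housing at x -30 to 30, y -147 to -97, 31 mm high.
- lever (a joint): Angle (rad, 0 to 1.3, starts at 0 to 0.25) of the vise's level lever about the vertical axis through lever_pivot; grows counter-clockwise from above and closes the jaw 14 mm per rad. At about 1.0 the jaw has the box against the fixed jaw, then presses through a stiff spring (6 N/mm), about 20 N at the stop, 1.3. Takes 4 to 11 N at the knob; friction keeps it where it is left.
- lever_pivot (a point): Point on the lever's vertical axis, 35 mm above the bench. At lever angle 0 the lever points from here to (-57, +31) mm in the vise's x, y.
- lever_knob (a point): Middle of the red upright round knob at the lever's end: 16 mm diameter, from 44 to 91 mm above the bench, this point 71 mm above the bench; 65 mm from the axis. It moves with the lever; it may be gripped from above and turns freely between the fingers.
- jaw: Moving steel jaw of the vise, 60 mm long, 10 mm thick, 27 mm high. Origin on the bench level, in its clamping face.
- box: Grey flat sample box, 70 (x) by 100 (y) by 28 mm high without lid, loose on the vise's bed between the jaws, about 0.85 kg. Origin at the centre of its underside (5 mm above the bench); x points to the hinge at the back, the lip is on the -x side, pointing along -x. Clamping slides it up to about 10 mm to the left.
- lid: White lid with a blue panel, 70 by 90 by 12 mm, top 41 mm above the box's underside, hinged along the box's back top edge (origin in its middle). On its front hangs the pry lip, a level tongue 50 mm wide, 5 mm thick, reaching 40 mm out in front of the box, its underside 14 mm above the bench when closed. Seal and weight press the lip down with about 3 N; it falls back if let go.
- lip_edge (a point): Middle of the lower front edge of the lid's lip, 110 mm in front of the hinge; 14 mm above the bench when the lid is closed (19 mm when it is lifted 5 mm).
- wedge: Orange wedge, ramp 28 mm wide, slick, 0.12 kg, loose on the bench. Origin under the centre of its upright grip block, 26 (x) by 30 (y) by 44 mm high, black ribs: grip across y. The ramp runs to +x: thin end at x = 54 mm, 9 mm thick, rising evenly to 26 mm at x = 12. It meets the closed lip with its thin end 12 mm past the lip's edge; each 2.5 mm more lifts the edge 1 mm; at 40 mm it meets the box.
- dropper_bottle: White dropper bottle, 26 mm across, 75 mm high, standing on the bench to the left; leave alone. Origin under its centre.
- timer: Small white lab timer, 36 by 66 by 73 mm, standing on the bench to the right; leave alone. Origin under its centre.

How it is judged (in metres and radians):
On the way, in this order (a step that is already met when the one before it is completed fails the run):
1. the vise's jaw clamps the box (more than 5 N) with the lid still closed (contact force between jaw and box above 5 N and z of lip_edge in the frame of box below 0.0105 m), for 0.2 s.
2. the wedge, held in the gripper, carries the lid's lip (contact force between wedge and lid above 0.5 N and contact force between the fingers and wedge above 2 N and z of lip_edge in the frame of box above 0.011 m), for 0.2 s.
At the end, for the whole second after the job is handed in: The gripper still holds the wedge (over 2 N), flat on the bench (tilt under 0.12 rad, under 6 mm up), and the wedge carries the lid at rest with the lip's edge 2 to 9 mm above its closed height; the robot does not touch the lid; the jaw still presses the box with over 4 N (all of step 2 and z of lip_edge in the frame of box below 0.018 m and contact force between each of the arm, the fingers and lid below 0.3 N and contact force between jaw and box above 4 N and height (world z) of wedge below 0.006 m and angle between wedge's own z axis and vertical below 0.12 rad and linear speed of wedge below 0.02 m/s and angular speed of lid below 0.1 rad/s); the arm keeps its last pose, push and grip.
It fails at once if the lid is levered far open (lip more than 15 mm up) (z of lip_edge in the frame of box above 0.024 m).
It fails at once if the dropper bottle is disturbed (moved more than 3 cm) (distance of dropper_bottle from where it was at the start of the episode above 0.03 m).
It fails at once if the timer is disturbed (moved more than 3 cm) (distance of timer from where it was at the start of the episode above 0.03 m).
It also fails if it takes over 53 s, if anything falls off the work surface, if the arm or the gripper's body presses on something with over 40 N, if the wrist force passes 120 N, or if a joint passes its speed limit or range.

## Working session

There is one attempt and no reset: what is moved stays moved. The work goes in short steps, Python scripts to look and compute and a tool call to move; the robot and the scene stay as the last step left them, time stands still between calls to the robot, and variables do not carry over. Pictures are saved under pics/ and viewed, at most 10 in all, crops included, and the job is handed in when it is done.

Besides the shell and the picture viewer there is one more tool, called as name([rows], argument=value, ...), one row to a line, values as JSON. send_rows: Moves the arm, as the interface text tells. Its arguments: {"type":"object","properties":{"plan":{"type":"array","items":{"type":"array","items":{"type":"number"}}},"claw":{"type":"number"}},"required":["plan"]}

```bash
mkdir -p pics; cat > h.py <<'E'
import numpy as np,cv2
from station import status,vision,ticket
def cam(n):
    c=vision.camera(n); h=c["color"].shape[0]; f=h/2/np.tan(np.radians(c["fov_y"])/2)
    c["K"]=np.array([[f,0,c["cx"]],[0,f,c["cy"]],[0,0,1.]]); c["D"]=np.array(c["D"],float); c["T"]=np.array(c["camera_from_world"]); return c
def plane(c,uv,z):
    uv=np.array(uv,float).reshape(-1,1,2); r=cv2.undistortPoints(uv,c["K"],c["D"])[:,0]
    W=np.linalg.inv(c["T"]); d=np.c_[r,np.ones(len(r))]@W[:3,:3].T; o=W[:3,3]
    return o+d*((z-o[2])/d[:,2])[:,None]
def cloud(c):
    h,w=c["range_z"].shape; u,v=np.meshgrid(np.arange(w),np.arange(h))
    r=cv2.undistortPoints(np.stack([u,v],-1).reshape(-1,1,2).astype(float),c["K"],c["D"])[:,0]
    p=np.c_[r,np.ones(len(r))]*c["range_z"].reshape(-1,1); W=np.linalg.inv(c["T"])
    P=p@W[:3,:3].T+W[:3,3]; P[c["range_z"].ravel()==0]=np.nan; return P.reshape(h,w,3)
def save(c,n): cv2.imwrite("pics/"+n,cv2.cvtColor(c["color"],cv2.COLOR_RGB2BGR))
E
python3 - <<'E'
from h import *
print(status.get_state())
a=cam("top");b=cam("scene")
import pickle
pickle.dump((a,b),open("v0.pkl","wb"))
save(a,"top0.png");save(b,"sc0.png")
print(np.linalg.inv(a["T"])[:3,3],np.linalg.inv(b["T"])[:3,3])
E
```

```text
{'t': 0.0, 'joints': array([-1.33820789,  0.53716553, -0.00444552,  1.53888535,  0.00260863,
        1.06731169, -0.07118112]), 'qd': array([ 0.00018568, -0.00180729, -0.00061884, -0.00131759, -0.00269074,
        0.00080702,  0.0001839 ]), 'joint_torque': array([ 2.38924322e-04, -5.83415115e+01,  1.04845539e+00, -2.59101713e+01,
        1.22899088e-02,  9.40653932e-03,  2.80872115e-05]), 'tcp_pos': array([191.17260758, 620.62334191, 255.40864513]), 'tool_rot': array([ 1.48789152e-01,  9.88868551e-01, -8.79682927e-04, -6.49308146e-05]), 'contact_force': array([ 0.05757353, -0.58189658, -0.25887938]), 'moment': array([ 0.06805335, -0.03078077,  0.0083023 ]), 'finger_force': 0.0, 'gripper_width': 1.0005008709764287}
[ 419.66012619  -48.78952924 1451.29379265] [ 909.05792303 -914.06907768 1079.84100997]
```

View pics/top0.png

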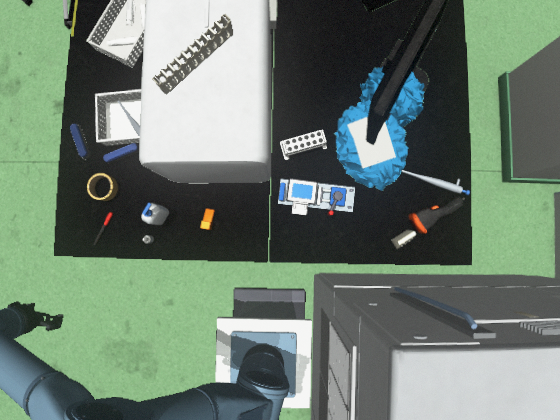

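View pics/sc0.png

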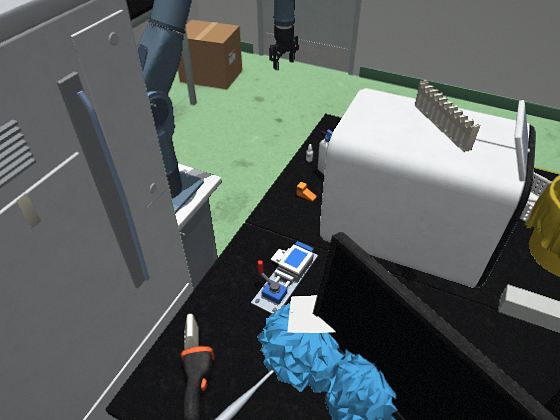

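Top view: vise around (316,195), red knob (331,212), orange wedge (207,218), dropper bottle (148,239). In the scene view the wedge is at (306,191) and the red knob at (262,268). A tall cabinet stands at the right front and an incubator behind the wedge.

```bash
python3 - <<'E'
from h import *
import pickle
a,b=pickle.load(open("v0.pkl","rb"))
P=cloud(a);Q=cloud(b)
def masks(c):
    h=cv2.cvtColor(c["color"],cv2.COLOR_RGB2HSV);H,S,V=h[...,0],h[...,1],h[...,2]
    return dict(orange=(H>8)&(H<22)&(S>170)&(V>150),red=((H<6)|(H>174))&(S>150)&(V>90),blue=(H>100)&(H<120)&(S>140)&(V>90))
for nm,c,X in(("top",a,P),("scene",b,Q)):
  for k,m in masks(c).items():
    n,l,st,ce=cv2.connectedComponentsWithStats(m.astype(np.uint8))
    for i in range(1,n):
        if st[i,4]<12: continue
        p=X[l==i]; print(nm,k,st[i],ce[i].round(1),np.nanmedian(p,0).round(),np.nanmin(p,0).round(),np.nanmax(p,0).round())
# obstacles: height-map over x 200..900,y -500..500
for nm,X in(("top",P),):
  for x in range(150,850,50):
    print(x,[int(np.nanmax(np.r_[-99,X[(abs(X[...,0]-x)<25)&(abs(X[...,1]-y)<25)][:,2]])) for y in range(400,-450,-50)])
E
python3 - <<'E'
import cv2
i=cv2.imread("pics/top0.png")[165:255,190:370]; cv2.imwrite("pics/crop0.png",cv2.resize(i,None,fx=4.4,fy=4.4,interpolation=2))
E
```

```text
top orange [200 209  14  18 126] [207.6 215.9] [491. 193.  17.] [457. 176.  -1.] [516. 221.  48.]
top orange [415 217   9  14  37] [419.  223.5] [ 480. -503.   59.] [ 457. -517.   52.] [ 499. -489.   68.]
top red [328 211   6   4  20] [330.5 212.5] [ 507. -208.   89.] [ 502. -227.    3.] [ 514. -202.   96.]
top red [104 212   9  14  59] [107.6 217.9] [477. 540.   9.] [453. 527.  -6.] [498. 553.  15.]
top blue [ 335   67   89  124 3490] [378.2 133.3] [ 763. -357.  105.] [ 590. -542.   -7.] [1013. -227.  338.]
top blue [279 183   6  18  76] [281.6 191.2] [578. -53.  30.] [549. -60.  25.] [605. -44.  37.]
top blue [293 184  19  15 233] [302.  190.7] [ 578. -119.   46.] [ 556. -149.   38.] [601. -89.  53.]
top blue [330 187  16  19 150] [338.1 195.6] [ 569. -243.   30.] [ 536. -264.   21.] [ 596. -213.   39.]
top blue [463 190   7   5  24] [466.3 191.7] [ 593. -684.   20.] [ 583. -703.   -2.] [ 598. -672.   32.]
top blue [143 203   8  13  52] [146.8 209.7] [497. 352. 178.] [483. 340.  -1.] [528. 416. 183.]
scene orange [297 182   9   7  44] [301.4 184.9] [459. 193.  45.] [446. 181.  37.]
[... 1216 characters left out ...]
, 5, 5, 7, 7, 8, 7, 8, 8, 6, 7, 6, 7]
400 [75, 8, 6, 7, 9, 8, 10, 6, 7, 6, 8, 9, 5, 7, 6, 9, 10]
450 [123, 141, 7, 8, 48, 6, 8, 10, 6, 8, 8, 8, 5, 6, 8, 7, 9]
500 [131, 183, 8, 8, 27, 8, 7, 11, 7, 6, 25, 30, 96, 11, 10, 8, 8]
550 [8, 8, 6, 11, 6, 7, 7, 8, 6, 47, 54, 55, 52, 53, 11, 7, 8]
600 [7, 6, 415, 422, 421, 420, 419, 419, 415, 41, 53, 53, 33, 51, 81, 102, 107]
650 [5, 3, 418, 421, 421, 422, 422, 421, 418, 9, 7, 7, 7, 101, 139, 137, 134]
700 [-99, -99, 417, 421, 420, 421, 422, 420, 418, 65, 68, 66, 9, 117, 291, 204, 145]
750 [79, -99, 418, 495, 421, 422, 422, 421, 416, 66, 67, 66, 65, 146, 402, 314, 149]
800 [-99, -99, 417, 494, 492, 421, 421, 422, 415, 7, 7, 65, 58, 134, 401, 402, 183]
```

View pics/crop0.png

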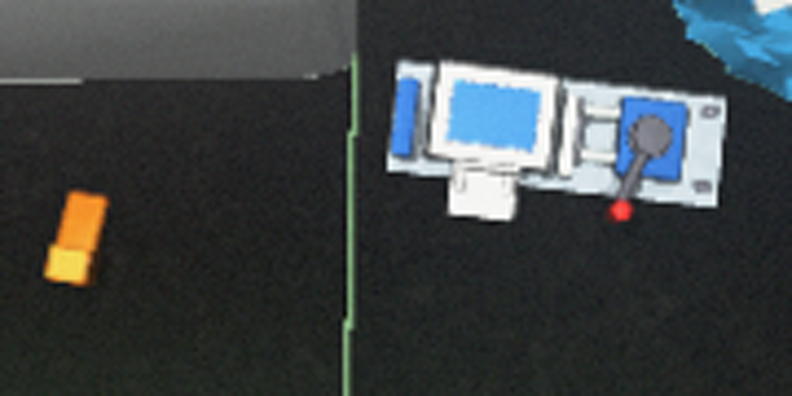

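Crop: bed corners at about (281,178.6), (355,187), (353,212), (278,204) in full-picture pixels; the lip is at (300,209) and the knob at (331,212.5). The wedge grip top is at (206,225), with the ramp running up and to the right.

```bash
python3 - <<'E'
from h import *
import pickle
a,b=pickle.load(open("v0.pkl","rb"))
P=cloud(a);Q=cloud(b)
bed=plane(a,[(280.9,178.6),(354.8,187),(353,212.0),(277.7,203.6)],5)
m=np.array([(40,75),(40,-180),(-45,-180),(-45,75)],float)
print(bed.round())
A=bed[:,:2]; mc=m.mean(0);ac=A.mean(0); q=((A-ac)@np.array([1,1j])*np.conj((m-mc)@np.array([1,1j]))).sum()
th=np.angle(q); R=np.array([[np.cos(th),-np.sin(th)],[np.sin(th),np.cos(th)]]); o=ac-R@mc
print("vise",o,th,"resid",(A-(m@R.T+o)).round(1).tolist())
kn=plane(a,[(330.5,212.5)],91)[0]; print("knob",kn,"scene",plane(b,[(260,265.9)],71))
# housing
h=cv2.cvtColor(a["color"],cv2.COLOR_RGB2HSV)
lc=plane(a,[(302,190.7)],46)[0]; print("lid panel in vise",(lc[:2]-o)@R)
print("knob in vise",(kn[:2]-o)@R)
g=plane(a,[((45+5)/4.4+190-1,165+245/4.4),(190+94/4.4,165+250/4.4),(190+88/4.4,165+285/4.4),(190+45/4.4,165+278/4.4)],44);print("grip",g[:,:2].round(),g.mean(0))
for k,(u,v) in dict(tl=(70,191),tr=(107,197)).items(): print(k,plane(a,[(190+u/4.4,165+v/4.4)],9))
for nm,X in(("top",P),("scene",Q)):
  s=X[(X[...,2]>300)&(X[...,1]<-100)&(X[...,0]<450)&(X[...,1]>-700)]
  print(nm,np.nanpercentile(s,[0,1,50,99,100],axis=0).round())
E
```

```text
[[ 623.  -49.    5.]
 [ 600. -300.    5.]
 [ 515. -294.    5.]
 [ 538.  -40.    5.]]
vise [ 576.40025478 -118.82239402] -0.09040781184128134 resid [[0.2, -1.3], [0.1, 1.8], [-0.2, -0.4], [-0.1, 0.0]]
knob [ 506.41476693 -208.23581444   91.        ] scene [[ 505.53823361 -208.87246346   71.        ]]
lid panel in vise [2.53328668 0.03296174]
knob in vise [-61.62700278 -95.36687471]
grip [[474. 212.]
 [471. 176.]
 [445. 179.]
 [449. 212.]] [459.51313872 194.54401044  44.        ]
tl [[516.67107749 200.96711242   9.        ]]
tr [[512.67421957 172.38995078   9.        ]]
top [[ -53. -700.  300.]
 [  31. -656.  317.]
 [ 233. -324.  808.]
 [ 278. -205.  841.]
 [ 287. -202.  843.]]
scene [[ 221. -700.  300.]
 [ 245. -688.  308.]
 [ 255. -460.  578.]
 [ 282. -233.  834.]
 [ 288. -220.  842.]]
```

```bash
cat >> h.py <<'E'
from scipy.spatial.transform import Rotation as Rn
def tool(yaw,tilt=0):
    """tool y along world azimuth yaw(deg); tilt(deg) about tool y: wrist leans toward tool x"""
    y=np.radians(yaw); Y=np.array([np.cos(y),np.sin(y),0]); Z=np.array([0,0,-1.]); X=np.cross(Y,Z)
    return Rn.from_matrix(np.c_[X,Y,Z])*Rn.from_rotvec([0,-tilt,0],degrees=True)
def row(p,R,grasp=True):
    """row taking the grasp point (6 mm ahead of the TCP) to p"""
    s=status.get_state(); R0=Rn.from_quat(s["tool_rot"]); tp=np.array(p,float)-(6*R.as_matrix()[:,2] if grasp else 0)
    print("t",round(s["t"],2),"tcp",s["tcp_pos"].round(1),"->",tp.round(1),"row",(R0.inv().apply(tp-s["tcp_pos"])/1000).round(4).tolist(),(R0.inv()*R).as_rotvec(degrees=True).round(1).tolist())
E
python3 - <<'E'
from h import *
print(tool(0,25).as_matrix().round(2))
row((460,200,260),tool(20))
row((490,-190,220),tool(-5,25))
E
```

```text
[[ 0.    1.    0.  ]
 [ 0.91  0.   -0.42]
 [-0.42  0.   -0.91]]
t 0.1 tcp [191.2 620.7 255.5] -> [460. 200. 266.] row [-0.3807, -0.3229, -0.01] [-0.1, 0.0, 52.9]
t 0.1 tcp [191.2 620.7 255.5] -> [ 490.2 -187.5  225.4] row [-0.5236, -0.6843, 0.0312] [16.9, -20.9, 76.6]
```

send_rows([
  [-0.381, -0.323, -0.01, 0, 0, 53],
  [-0.381, -0.323, -0.01, 0, 0, 53],
  [-0.381, -0.323, -0.01, 0, 0, 53],
  [-0.381, -0.323, -0.01, 0, 0, 53],
  [-0.381, -0.323, -0.01, 0, 0, 53],
  [-0.381, -0.323, -0.01, 0, 0, 53],
  [-0.381, -0.323, -0.01, 0, 0, 53],
  [-0.381, -0.323, -0.01, 0, 0, 53],
], claw=1)

```text
t: 0.77
tcp_pos: [371.3, 338.4, 262.9]
tool_rot: [0.577, 0.817, -0.0, -0.0]
contact_force: [0.4, 0.1, -0.0]
gripper_width: 1.003
finger_force: 0.0
```

```bash
python3 - <<'E'
from h import *
row((460,200,260),tool(20))
row((485,-150,240),tool(-5,25))
E
```

```text
t 0.77 tcp [371.3 338.4 262.9] -> [460. 200. 266.] row [-0.1601, 0.0373, -0.0031] [-0.0, 0.0, -0.5]
t 0.77 tcp [371.3 338.4 262.9] -> [ 485.2 -147.5  245.4] row [-0.496, -0.055, 0.0175] [5.3, -24.6, 24.1]
```

send_rows([
  [-0.496, -0.055, 0.0175, 5.3, -24.6, 24],
  [-0.496, -0.055, 0.0175, 5.3, -24.6, 24],
  [-0.496, -0.055, 0.0175, 5.3, -24.6, 24],
  [-0.496, -0.055, 0.0175, 5.3, -24.6, 24],
  [-0.496, -0.055, 0.0175, 5.3, -24.6, 24],
  [-0.496, -0.055, 0.0175, 5.3, -24.6, 24],
  [-0.496, -0.055, 0.0175, 5.3, -24.6, 24],
  [-0.496, -0.055, 0.0175, 5.3, -24.6, 24],
])

```text
t: 1.43
tcp_pos: [449.0, 15.0, 251.0]
tool_rot: [0.716, 0.663, -0.159, 0.147]
contact_force: [1.4, 0.6, -0.3]
gripper_width: 1.002
finger_force: 0.0
```

```bash
python3 - <<'E'
from h import *
row((485,-150,240),tool(-5,25))
row((506,-208.5,160),tool(-5,25))
E
```

```text
t 1.43 tcp [449.  15. 251.] -> [ 485.2 -147.5  245.4] row [-0.1419, 0.0487, 0.0723] [0.2, 0.0, 0.5]
t 1.43 tcp [449.  15. 251.] -> [ 506.2 -206.   165.4] row [-0.1595, 0.0742, 0.1688] [0.2, 0.0, 0.5]
```

send_rows([
  [-0.142, 0.049, 0.072, 0, 0, 0.5],
  [-0.142, 0.049, 0.072, 0, 0, 0.5],
  [-0.142, 0.049, 0.072, 0, 0, 0.5],
  [-0.142, 0.049, 0.072, 0, 0, 0.5],
  [-0.1595, 0.074, 0.169, 0, 0, 0.5],
  [-0.1595, 0.074, 0.169, 0, 0, 0.5],
  [-0.1595, 0.074, 0.169, 0, 0, 0.5],
  [-0.1595, 0.074, 0.169, 0, 0, 0.5],
])

```text
t: 2.1
tcp_pos: [503.3, -207.2, 162.7]
tool_rot: [0.721, 0.658, -0.161, 0.146]
contact_force: [-1.6, -0.1, 0.7]
gripper_width: 0.998
finger_force: 0.0
```

```bash
python3 - <<'E'
from h import *
print(status.get_state()["joints"])
b=cam("scene"); w=cam("wrist")
im=np.hstack([b["color"],w["color"]]); im=cv2.resize(im,(800,300),interpolation=cv2.INTER_AREA)
save(dict(color=im),"v1.png")
for n,c in(("s",b),("w",w)):
    h=cv2.cvtColor(c["color"],cv2.COLOR_RGB2HSV);m=((h[...,0]<6)|(h[...,0]>174))&(h[...,1]>150)&(h[...,2]>90)
    k,l,st,ce=cv2.connectedComponentsWithStats(m.astype(np.uint8)); X=cloud(c)
    for i in range(1,k):
        if st[i,4]>30:
            p=X[l==i]; t=p[p[:,2]>86]; print(n,st[i],np.nanmedian(p,0).round(),len(t),np.nanmean(t,0).round(1) if len(t) else "")
row((506,-208.5,73),tool(-5,25))
E
```

```text
[-0.39905889  0.56878651  0.59893471  1.99622636  0.21253889  0.65806239
 -0.13779747]
s [258 260   5  13  54] [ 508. -215.   78.] 18 [ 506.7 -211.6   90.5]
w [ 273  140   25   58 1276] [ 507. -202.   79.] 436 [ 506.2 -205.8   89.3]
t 2.2 tcp [ 505.3 -204.6  165.3] -> [ 506.2 -206.    78.4] row [0.0355, 0.0008, 0.0793] [0.1, -0.0, -0.1]
```

View pics/v1.png

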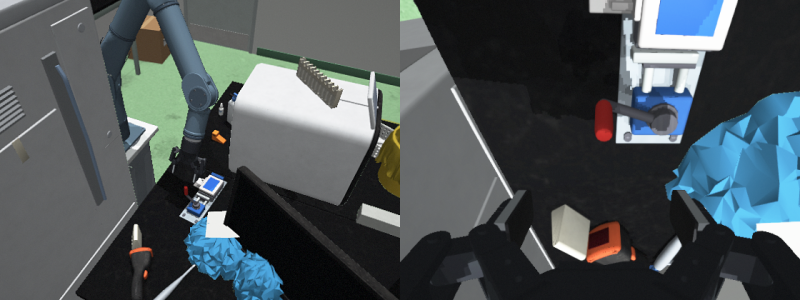

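Scene (left half): the arm is well clear of the cabinet, with the gripper above the vise. Wrist (right half): the knob is at (604,120) and the lever pivot at (662,118), with nothing between them and the fingers. Descending.

send_rows([
  [0.0, 0.001, 0.0, 0, 0, 0],
  [0.012, 0.001, 0.027, 0, 0, 0],
  [0.024, 0.001, 0.053, 0, 0, 0],
  [0.034, 0.001, 0.078, 0, 0, 0],
  [0.034, 0.001, 0.078, 0, 0, 0],
  [0.034, 0.001, 0.078, 0, 0, 0],
], claw=0.5)

```text
t: 2.7
tcp_pos: [507.1, -205.8, 80.9]
tool_rot: [0.719, 0.66, -0.158, 0.147]
contact_force: [0.4, -0.4, 1.1]
gripper_width: 0.5
finger_force: 0.0
```

send_rows([
  [0, 0, 0, 0, 0, 0],
  [0, 0, 0, 0, 0, 0],
  [0, 0, 0, 0, 0, 0],
  [0, 0, 0, 0, 0, 0],
  [0, 0, 0, 0, 0, 0],
  [0, 0, 0, 0, 0, 0],
], claw=0)

```text
t: 3.2
tcp_pos: [506.1, -206.7, 82.3]
tool_rot: [0.72, 0.659, -0.158, 0.147]
contact_force: [-5.7, 4.2, 11.0]
gripper_width: 0.165
finger_force: 58.3
```

```bash
python3 - <<'E'
from h import *
s=status.get_state(); R0=Rn.from_quat(s["tool_rot"]); g=s["tcp_pos"]+6*R0.as_matrix()[:,2]
print("grasp",g,s["gripper_width"],s["finger_force"],s["contact_force"])
th=-0.0904; piv=np.array([565.4,-240.3]); d=g[:2]-piv
print("r",np.hypot(*d),"lever",np.arctan2(d[1],d[0])-th-np.arctan2(31,-57))
for q in (0.3,0.5,0.7,0.9,1.1,1.25,1.3):
    a=q+th+np.arctan2(31,-57); p=np.r_[piv+65*np.array([np.cos(a),np.sin(a)]),g[2]]
    print(q,p.round(),(R0.inv().apply(p-g)/1000).round(4))
E
```

```text
grasp [ 505.88378856 -209.21867653   76.84687622] 0.16489582855791315 58.33735020831227 [-5.68387759  4.21481655 11.01749115]
r 67.14333990372913 lever 0.10724139236250174
0.3 [ 503. -222.   77.] [-0.0116 -0.0017  0.0054]
0.5 [ 501. -235.   77.] [-0.0233 -0.003   0.0108]
0.7 [ 501. -248.   77.] [-0.035  -0.0017  0.0163]
0.9 [ 504. -260.   77.] [-0.0462  0.0021  0.0215]
1.1 [ 509. -272.   77.] [-0.0566  0.0084  0.0264]
1.25 [ 514. -280.   77.] [-0.0634  0.0144  0.0296]
1.3 [ 516. -283.   77.] [-0.0655  0.0167  0.0306]
```

send_rows([
  [-0.006, -0.0015, 0.0027, 0, 0, 0],
  [-0.011, -0.003, 0.005, 0, 0, 0],
  [-0.017, -0.0045, 0.0078, 0, 0, 0],
  [-0.0225, -0.005, 0.0104, 0, 0, 0],
  [-0.028, -0.0045, 0.013, 0, 0, 0],
  [-0.034, -0.0037, 0.0158, 0, 0, 0],
  [-0.0395, -0.002, 0.0184, 0, 0, 0],
  [-0.045, 0.0002, 0.021, 0, 0, 0],
])

```text
t: 3.87
tcp_pos: [502.1, -255.2, 82.1]
tool_rot: [0.72, 0.66, -0.158, 0.147]
contact_force: [-8.4, 7.8, 14.6]
gripper_width: 0.169
finger_force: 58.7
```

```bash
python3 - <<'E'
from h import *
s=status.get_state(); R0=Rn.from_quat(s["tool_rot"]); g=s["tcp_pos"]+6*R0.as_matrix()[:,2]
print("grasp",g,s["gripper_width"],s["finger_force"],s["contact_force"])
th=-0.0904; piv=np.array([563.5,-239.3]); d=g[:2]-piv
print("r",np.hypot(*d),"lever",np.arctan2(d[1],d[0])-th-np.arctan2(31,-57)+2*np.pi)
for q in (0.9,1.0,1.1,1.2,1.25,1.3):
    a=q+th+np.arctan2(31,-57); p=np.r_[piv+65*np.array([np.cos(a),np.sin(a)]),g[2]]
    print(q,p.round(),(R0.inv().apply(p-g)/1000).round(4))
E
```

```text
grasp [ 501.91992067 -257.72875628   76.70024943] 0.16919266608715164 58.67197458981536 [-8.37920084  7.8390377  14.56613212]
r 64.27849739999542 lever 0.8792989643910865
0.9 [ 502. -259.   77.] [-0.0014 -0.0002  0.0006]
1.0 [ 504. -265.   77.] [-0.0067  0.0027  0.0031]
1.1 [ 507. -271.   77.] [-0.0117  0.006   0.0055]
1.2 [ 510. -277.   77.] [-0.0164  0.01    0.0076]
1.25 [ 512. -279.   77.] [-0.0186  0.0121  0.0087]
1.3 [ 514. -282.   77.] [-0.0207  0.0144  0.0097]
```

send_rows([
  [-0.004, 0.001, 0.002, 0, 0, 0],
  [-0.007, 0.0027, 0.003, 0, 0, 0],
  [-0.0095, 0.0045, 0.0043, 0, 0, 0],
  [-0.012, 0.006, 0.0055, 0, 0, 0],
  [-0.0145, 0.008, 0.0065, 0, 0, 0],
  [-0.017, 0.01, 0.0076, 0, 0, 0],
  [-0.019, 0.0122, 0.0087, 0, 0, 0],
  [-0.0195, 0.0128, 0.009, 0, 0, 0],
])

```text
t: 4.53
tcp_pos: [511.7, -278.5, 82.1]
tool_rot: [0.72, 0.659, -0.159, 0.146]
contact_force: [-9.2, 7.6, 13.0]
gripper_width: 0.164
finger_force: 58.6
```

```bash
python3 - <<'E'
from h import *
s=status.get_state(); R0=Rn.from_quat(s["tool_rot"]); g=s["tcp_pos"]+6*R0.as_matrix()[:,2]
print("grasp",g,s["gripper_width"],s["finger_force"],s["contact_force"])
th=-0.0904; piv=np.array([563.5,-239.3]); d=g[:2]-piv
print("r",np.hypot(*d),"lever",np.arctan2(d[1],d[0])-th-np.arctan2(31,-57)+2*np.pi)
E
```

```text
grasp [ 511.4834155  -281.07049223   76.66049397] 0.1643278889426363 58.57493713963777 [-9.19242224  7.56969243 12.99655486]
r 66.71206100435039 lever 1.2650979772730215
```

send_rows([
  [0, 0, 0, 0, 0, 0],
  [0, 0, 0, 0, 0, 0],
  [0, 0, 0, 0, 0, 0],
  [0, 0, 0, 0, 0, 0],
  [-0.012, 0, -0.026, 0, 0, 0],
  [-0.025, 0, -0.054, 0, 0, 0],
  [-0.042, 0, -0.09, 0, 0, 0],
  [-0.05, 0, -0.11, 0, 0, 0],
], claw=0.5)

```text
t: 5.2
tcp_pos: [514.3, -278.8, 205.2]
tool_rot: [0.72, 0.659, -0.157, 0.149]
contact_force: [1.9, -0.1, -0.3]
gripper_width: 0.498
finger_force: 0.0
```

```bash
python3 - <<'E'
from h import *
R=tool(82-0)
row((460,0,200),tool(25)); row((445,190,200),tool(82))
b=cam("top"); import pickle; pickle.dump(b,open("v2.pkl","wb"))
h=cv2.cvtColor(b["color"],cv2.COLOR_RGB2HSV);m=((h[...,0]<6)|(h[...,0]>174))&(h[...,1]>150)&(h[...,2]>90)
k,l,st,ce=cv2.connectedComponentsWithStats(m.astype(np.uint8)); print(st[1:],ce[1:])
E
```

```text
t 5.2 tcp [ 514.3 -278.8  205.2] -> [460.   0. 206.] row [0.2468, -0.0784, -0.1168] [-6.1, 24.6, -29.6]
t 5.2 tcp [ 514.3 -278.8  205.2] -> [445. 190. 206.] row [0.417, -0.11, -0.1965] [-18.6, 20.3, -85.6]
[[437 205   1   1   1]
 [104 212   9  14  58]
 [413 213   1   1   1]
 [413 221   1   1   1]
 [418 229   1   1   1]
 [425 233   1   1   1]] [[437.         205.        ]
 [107.65517241 217.94827586]
 [413.         213.        ]
 [413.         221.        ]
 [418.         229.        ]
 [425.         233.        ]]
```

send_rows([
  [0.417, -0.11, -0.1965, -18.6, 20.3, -85.6],
  [0.417, -0.11, -0.1965, -18.6, 20.3, -85.6],
  [0.417, -0.11, -0.1965, -18.6, 20.3, -85.6],
  [0.417, -0.11, -0.1965, -18.6, 20.3, -85.6],
  [0.417, -0.11, -0.1965, -18.6, 20.3, -85.6],
  [0.417, -0.11, -0.1965, -18.6, 20.3, -85.6],
  [0.417, -0.11, -0.1965, -18.6, 20.3, -85.6],
  [0.417, -0.11, -0.1965, -18.6, 20.3, -85.6],
], claw=1)

```text
t: 5.92
tcp_pos: [463.6, 54.0, 202.8]
tool_rot: [0.331, 0.94, -0.062, 0.057]
contact_force: [0.4, 0.4, 0.2]
gripper_width: 0.999
finger_force: 0.0
```

send_rows([
  [0, 0, 0, 0, 0, 0],
])

```text
t: 6.0
tcp_pos: [464.0, 59.4, 202.8]
tool_rot: [0.327, 0.942, -0.06, 0.057]
contact_force: [0.8, 0.6, 0.8]
gripper_width: 1.001
finger_force: 0.0
```

```bash
python3 - <<'E'
from h import *
row((450,190,180),tool(82)); print(status.get_state()["joints"])
E
```

```text
t 6.0 tcp [464.   59.4 202.8] -> [450. 190. 186.] row [0.0928, 0.0943, -0.004] [-6.5, 7.1, -30.2]
[-0.47758881  0.29159917  0.16859243  2.09599581  0.17132279  0.74662464
  0.46108777]
```

send_rows([
  [0.093, 0.094, -0.004, -6.5, 7.1, -30.2],
  [0.093, 0.094, -0.004, -6.5, 7.1, -30.2],
  [0.093, 0.094, -0.004, -6.5, 7.1, -30.2],
  [0.093, 0.094, -0.004, -6.5, 7.1, -30.2],
  [0.093, 0.094, -0.004, -6.5, 7.1, -30.2],
  [0.093, 0.094, -0.004, -6.5, 7.1, -30.2],
  [0.093, 0.094, -0.004, -6.5, 7.1, -30.2],
])

```text
t: 6.58
tcp_pos: [452.1, 181.8, 184.9]
tool_rot: [0.079, 0.997, -0.003, 0.0]
contact_force: [-0.3, 0.6, 0.4]
gripper_width: 1.003
finger_force: 0.0
```

```bash
python3 - <<'E'
from h import *
row((459.5,194.5,28),tool(82))
w=cam("wrist"); import pickle; pickle.dump(w,open("v3.pkl","wb"))
h=cv2.cvtColor(w["color"],cv2.COLOR_RGB2HSV);m=(h[...,0]>8)&(h[...,0]<22)&(h[...,1]>150)&(h[...,2]>100)
k,l,st,ce=cv2.connectedComponentsWithStats(m.astype(np.uint8)); X=cloud(w)
for i in range(1,k):
  if st[i,4]>50: print(st[i],np.nanmean(X[l==i],0).round())
i=1+np.argmax(st[1:,4]); p=X[(l==i)]; t=p[p[:,2]>40]; r=cv2.minAreaRect(t[:,:2].astype(np.float32)); print("top",np.median(t[:,2]),r)
q=p[p[:,2]<36]; r=cv2.minAreaRect(q[q[:,2]>5][:,:2].astype(np.float32)); print("ramp",r)
save(w,"w3.png")
E
```

```text
t 6.58 tcp [452.1 181.8 184.9] -> [459.5 194.5  34. ] row [-0.0052, 0.0145, 0.1508] [-0.3, 0.0, -1.0]
[ 286  183   37   71 2022] [473. 197.  27.]
top 43.72531859848817 ((459.0339050292969, 199.14630126953125), (29.922542572021484, 25.323575973510742), 81.20226287841797)
ramp ((480.4079284667969, 195.48350524902344), (28.81275749206543, 68.89093780517578), 81.45735931396484)
```

View pics/w3.png

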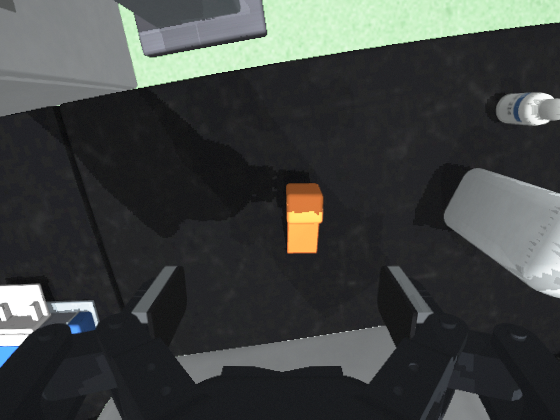

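Wrist view: the wedge's grip top is at (304,195) and its ramp runs down to (303,250), centred between the pads and unobstructed. The bottle is at (525,110) and the neighbouring white item at (510,220).

send_rows([
  [0, 0, 0, 0, 0, 0],
  [0, 0, 0, 0, 0, 0],
  [0, 0, 0, 0, 0, 0],
])

```text
t: 6.88
tcp_pos: [451.7, 182.6, 185.1]
tool_rot: [0.077, 0.997, -0.002, 0.0]
contact_force: [-0.5, -0.4, -0.3]
gripper_width: 1.003
finger_force: 0.0
```

```bash
python3 - <<'E'
from h import *
row((459.2,197.5,28),tool(81.3))
E
```

```text
t 6.88 tcp [451.7 182.6 185.1] -> [459.2 197.5  34. ] row [-0.005, 0.0166, 0.151] [-0.3, 0.0, -0.2]
```

send_rows([
  [-0.005, 0.0166, 0.02, 0, 0, 0],
  [-0.005, 0.0166, 0.05, 0, 0, 0],
  [-0.005, 0.0166, 0.085, 0, 0, 0],
  [-0.005, 0.0166, 0.115, 0, 0, 0],
  [-0.005, 0.0166, 0.135, 0, 0, 0],
  [-0.005, 0.0166, 0.148, 0, 0, 0],
  [-0.005, 0.0166, 0.151, 0, 0, 0],
  [-0.005, 0.0166, 0.151, 0, 0, 0],
])

```text
t: 7.55
tcp_pos: [458.7, 197.4, 33.3]
tool_rot: [0.077, 0.997, -0.003, -0.001]
contact_force: [0.1, -0.4, 0.2]
gripper_width: 0.996
finger_force: 0.0
```

send_rows([
  [0, 0, 0, 0, 0, 0],
  [0, 0, 0, 0, 0, 0],
  [0, 0, 0, 0, 0, 0],
  [0, 0, 0, 0, 0, 0],
  [0, 0, 0, 0, 0, 0],
  [0, 0, 0, 0, 0, 0],
  [0, 0, 0, 0, 0, 0],
  [0, 0, 0, 0, 0, 0],
], claw=0)

```text
t: 8.22
tcp_pos: [459.8, 197.9, 34.8]
tool_rot: [0.077, 0.997, -0.002, 0.001]
contact_force: [-1.4, -0.0, 6.5]
gripper_width: 0.342
finger_force: 59.1
```

```bash
python3 - <<'E'
from h import *
s=status.get_state();print(s["tcp_pos"],s["gripper_width"],s["finger_force"],s["contact_force"])
row(s["tcp_pos"]-[0,0,6-12],tool(84.8))
row((440,-100,40),tool(84.8))
E
```

```text
[459.80292197 197.89660898  34.81655453] 0.3416381145941057 59.111255407333374 [-1.43082848 -0.04206259  6.46131952]
t 8.22 tcp [459.8 197.9  34.8] -> [459.8 197.9  46.8] row [-0.0, -0.0, -0.012] [-0.2, 0.1, -3.6]
t 8.22 tcp [459.8 197.9  34.8] -> [ 440. -100.   46.] row [-0.0261, -0.2974, -0.01] [-0.2, 0.1, -3.6]
```

send_rows([
  [0, 0, -0.006, 0, 0, 0],
  [0, -0.003, -0.015, 0, 0, 0],
  [-0.002, -0.025, -0.02, 0, 0, -1],
  [-0.004, -0.06, -0.02, 0, 0, -2],
  [-0.006, -0.095, -0.02, 0, 0, -3],
  [-0.008, -0.13, -0.02, 0, 0, -3.6],
  [-0.01, -0.165, -0.02, 0, 0, -3.6],
  [-0.011, -0.2, -0.02, 0, 0, -3.6],
])

```text
t: 8.88
tcp_pos: [439.3, -3.5, 55.7]
tool_rot: [0.045, 0.999, -0.002, 0.0]
contact_force: [1.1, -0.1, -1.7]
gripper_width: 0.34
finger_force: 59.5
```

```bash
python3 - <<'E'
from h import *
row((430,-98,48),tool(84.8)); s=status.get_state();print(s["gripper_width"],s["finger_force"],s["contact_force"])
E
```

```text
t 8.88 tcp [439.3  -3.5  55.7] -> [430. -98.  54.] row [0.0007, -0.095, 0.0021] [-0.3, 0.1, -0.0]
0.34031599567153364 59.47057664394379 [ 1.06965213 -0.13762778 -1.70068624]
```

send_rows([
  [0, -0.03, 0, 0, 0, 0],
  [0, -0.06, 0, 0, 0, 0],
  [0.001, -0.085, 0, 0, 0, 0],
  [0.001, -0.095, 0, 0, 0, 0],
  [0.001, -0.095, 0.008, 0, 0, 0],
  [0.001, -0.095, 0.015, 0, 0, 0],
  [0.001, -0.095, 0.018, 0, 0, 0],
  [0.001, -0.095, 0.018, 0, 0, 0],
])

```text
t: 9.55
tcp_pos: [429.4, -94.3, 36.4]
tool_rot: [0.044, 0.999, -0.002, -0.001]
contact_force: [0.5, 0.4, -1.3]
gripper_width: 0.341
finger_force: 59.5
```

```bash
python3 - <<'E'
from h import *
s=status.get_state();print(s["tcp_pos"],s["finger_force"],s["contact_force"],s["joints"])
b=cam("scene"); a=cam("top"); w=cam("wrist"); import pickle; pickle.dump((a,b,w),open("v4.pkl","wb"))
im=np.hstack([cv2.resize(x["color"][y0:y0+105,x0:x0+140],(400,300),interpolation=2) for x,y0,x0 in((b,210,220),(a,160,250))])
im=np.vstack([im,np.hstack([cv2.resize(w["color"],(400,300)),np.zeros((300,400,3),np.uint8)])]); save(dict(color=im),"v4.png")
E
```

```text
[429.4340406  -94.31737241  36.40194487] 59.53418970108032 [ 0.50363617  0.37100236 -1.27382064] [ 0.18845393  0.59851364 -0.09316905  2.18739325  0.15875934  0.36332837
  1.44552727]
```

View pics/v4.png

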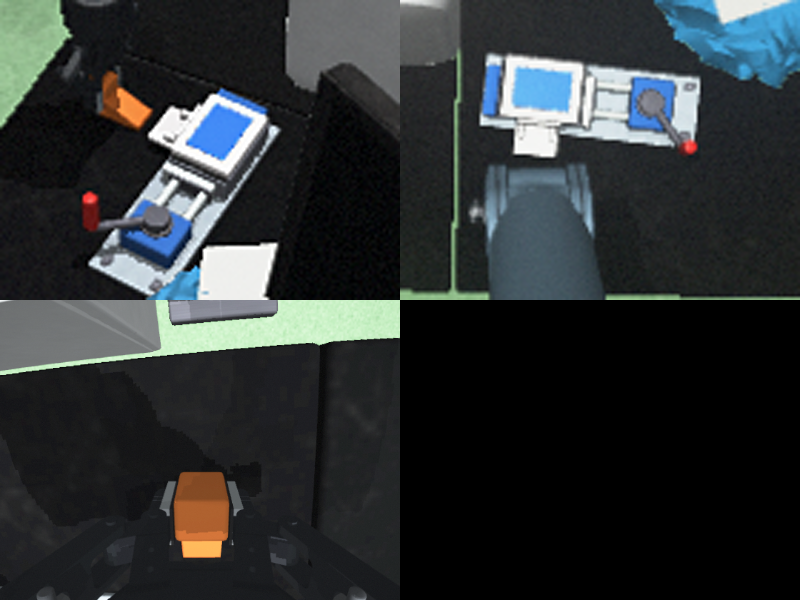

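Top (right panel): the lever has swung to the right and the jaw is against the box. The lip's front edge runs from panel (514,155) to (557,157). Scene (left panel): the wedge is held level, with its thin end at about (145,122) pointing at the lip. Wrist: the grip block sits square in the pads.

```bash
python3 - <<'E'
from h import *
import pickle
a,b,w=pickle.load(open("v4.pkl","rb"))
L=plane(a,[(289.9,214.25),(305,215.2)],19); print("lip front corners top",L.round(1),np.linalg.norm(L[0]-L[1]))
th=-0.0904; R=np.array([[np.cos(th),-np.sin(th)],[np.sin(th),np.cos(th)]])
for n,c in(("top",a),("scene",b)):
    X=cloud(c);h=cv2.cvtColor(c["color"],cv2.COLOR_RGB2HSV)
    m=(h[...,1]<50)&(h[...,2]>150)&(X[...,2]>13)&(X[...,2]<26)&(X[...,0]>480)&(X[...,0]<545)&(X[...,1]>-160)&(X[...,1]<-60)
    p=X[m]; v=(p[:,:2]-[576.4,-118.8])@R
    print(n,len(p),"z",np.median(p[:,2]),"vise x",np.percentile(v[:,0],[0,3,50,97]).round(1),"y",np.percentile(v[:,1],[2,50,98]).round(1))
    h=cv2.cvtColor(c["color"],cv2.COLOR_RGB2HSV);m=(h[...,0]>8)&(h[...,0]<22)&(h[...,1]>150)&(h[...,2]>100)&(X[...,0]<520)&(abs(X[...,1]+95)<60)
    p=X[m]; 
    if len(p)>10:
        v=(p[:,:2]-[576.4,-118.8])@R; print("wedge",len(p),p.min(0).round(),p.max(0).round(),"vise x max",np.sort(v[:,0])[-6:].round(1),"y",np.percentile(v[:,1],[2,98]).round(1))
# panel
h=cv2.cvtColor(a["color"],cv2.COLOR_RGB2HSV);m=((h[...,0]>100)&(h[...,0]<120)&(h[...,1]>140)&(h[...,2]>90)).astype(np.uint8);k,l,st,ce=cv2.connectedComponentsWithStats(m)
for i in range(1,k):
    if 150<st[i,4]<300: q=plane(a,[ce[i]],46)[0];print("panel",st[i],q,((q[:2]-[576.4,-118.8])@R).round(1))
s=status.get_state();print("tcp in vise",((s["tcp_pos"][:2]-[576.4,-118.8])@R).round(1))
E
```

```text
lip front corners top [[ 502.4  -81.5   19. ]
 [ 500.3 -131.7   19. ]] 50.34185138024997
top 137 z 18.328898541729586 vise x [-73.6 -72.5 -57.6 -40.2] y [-14.7   8.2  32.9]
scene 85 z 19.497298481907364 vise x [-76.1 -74.7 -64.5 -50. ] y [-16.4   7.5  31.7]
wedge 182 [ 431. -115.    1.] [484. -64.  51.] vise x max [-95.4 -94.8 -94.7 -94.6 -94.4 -93.4] y [-5.6 27.8]
panel [290 184  20  14 233] [ 578.73582774 -110.73027858   46.        ] [1.6 8.2]
tcp in vise [-148.    10.4]
```

send_rows([
  [0, -0.001, 0.001, 0, 0, 0],
  [0, -0.002, 0.002, 0, 0, 0],
  [-0.005, -0.002, 0.002, 0, 0, 0],
  [-0.012, -0.002, 0.002, 0, 0, 0],
  [-0.018, -0.002, 0.002, 0, 0, 0],
  [-0.023, -0.002, 0.002, 0, 0, 0],
  [-0.025, -0.002, 0.002, 0, 0, 0],
  [-0.025, -0.002, 0.002, 0, 0, 0],
])

```text
t: 10.37
tcp_pos: [455.5, -100.5, 35.4]
tool_rot: [0.045, 0.999, -0.002, 0.0]
contact_force: [-0.6, -0.1, -1.2]
gripper_width: 0.346
finger_force: 59.5
```

send_rows([
  [0, 0, 0, 0, 0, 0],
  [0, 0, 0, 0, 0, 0],
])

```text
t: 10.53
tcp_pos: [454.1, -100.5, 35.2]
tool_rot: [0.045, 0.999, -0.002, -0.0]
contact_force: [-0.1, 0.3, -0.4]
gripper_width: 0.341
finger_force: 59.5
```

```bash
python3 - <<'E'
from h import *
th=-0.0904; R=np.array([[np.cos(th),-np.sin(th)],[np.sin(th),np.cos(th)]])
s=status.get_state();print(s["tcp_pos"],s["contact_force"],"tcp in vise",((s["tcp_pos"][:2]-[576.4,-118.8])@R).round(1), Rn.from_quat(s["tool_rot"]).as_matrix().round(3))
E
```

```text
[ 454.09680412 -100.50233446   35.23997088] [-0.14750031  0.26349881 -0.4334891 ] tcp in vise [-123.5    7.2] [[-0.996  0.091 -0.001]
 [ 0.091  0.996 -0.005]
 [ 0.    -0.005 -1.   ]]
```

send_rows([
  [0, 0, 0.0008, 0, 0, 0],
  [-0.003, 0, 0.0012, 0, 0, 0],
  [-0.006, 0, 0.0012, 0, 0, 0],
  [-0.009, 0, 0.0012, 0, 0, 0],
  [-0.011, 0, 0.0012, 0, 0, 0],
  [-0.013, 0, 0.0012, 0, 0, 0],
  [-0.015, 0, 0.0012, 0, 0, 0],
  [-0.015, 0, 0.0012, 0, 0, 0],
])

```text
t: 11.2
tcp_pos: [462.2, -101.7, 34.7]
tool_rot: [0.046, 0.999, -0.003, -0.007]
contact_force: [-22.3, 2.4, 37.0]
gripper_width: 0.343
finger_force: 64.6
```

send_rows([
  [0, 0, 0, 0, 0, 0],
  [0, 0, 0, 0, 0, 0],
])

```text
t: 11.37
tcp_pos: [462.2, -101.6, 34.7]
tool_rot: [0.046, 0.999, -0.003, -0.007]
contact_force: [-21.2, 1.4, 37.6]
gripper_width: 0.345
finger_force: 64.6
```

```bash
cat > lip.py <<'E'
from h import *
th=-0.0904; R=np.array([[np.cos(th),-np.sin(th)],[np.sin(th),np.cos(th)]])
s=status.get_state();print(s["tcp_pos"],s["contact_force"],"tcp in vise",((s["tcp_pos"][:2]-[576.4,-118.8])@R).round(1))
for n in("scene","top"):
    c=cam(n); X=cloud(c);h=cv2.cvtColor(c["color"],cv2.COLOR_RGB2HSV)
    v=(X[...,:2]-[576.4,-118.8])@R; z=X[...,2]
    wh=(h[...,1]<50)&(h[...,2]>130)&(abs(v[...,1]-8)<22)
    m=wh&(z>13)&(z<38)&(v[...,0]>-77)&(v[...,0]<-48)
    print(n,m.sum(),"lip z",np.median(z[m]) if m.any() else "", "x",np.percentile(v[m][:,0],[3,97]) if m.any() else "")
    m=(abs(v[...,1]-8)<30)&(z>36)&(z<65)
    f=m&(abs(v[...,0]+22)<8); g=m&(abs(v[...,0]-22)<8); print(" lid z front/back",np.median(z[f]),np.median(z[g]))
E
python3 lip.py; python3 - <<'E'
import sys; sys.path.insert(0,'.')
from h import *
import pickle
for c in (pickle.load(open("v4.pkl","rb"))[1],):
    th=-0.0904; R=np.array([[np.cos(th),-np.sin(th)],[np.sin(th),np.cos(th)]])
    X=cloud(c); v=(X[...,:2]-[576.4,-118.8])@R; z=X[...,2]; m=(abs(v[...,1]-8)<30)&(z>36)&(z<65)
    f=m&(abs(v[...,0]+22)<8); g=m&(abs(v[...,0]-22)<8); print("closed ref scene",np.median(z[f]),np.median(z[g]))
E
```

```text
[ 462.2463077  -101.63728596   34.68529567] [-21.21916732   1.43804125  37.61429261] tcp in vise [-115.2    6.8]
scene 86 lip z 19.98490943780473 x [-74.45030144 -49.84862633]
 lid z front/back 46.77554688354303 47.016299517011134
top 0 lip z  x 
 lid z front/back 45.31768580939706 46.23037378480012
closed ref scene 47.75532461713715 47.09709079635593
```

send_rows([
  [0, 0, -0.0007, 0, 0, 0],
  [0, 0, -0.0014, 0, 0, 0],
  [0, 0, -0.0014, 0, 0, 0],
])

```text
t: 11.72
tcp_pos: [464.9, -101.8, 34.9]
tool_rot: [0.046, 0.999, -0.002, -0.004]
contact_force: [-7.7, 0.2, 4.3]
gripper_width: 0.343
finger_force: 60.2
```

send_rows([
  [0, 0, -0.0003, 0, 0, 0],
  [-0.002, 0, -0.0003, 0, 0, 0],
  [-0.004, 0, -0.0003, 0, 0, 0],
  [-0.006, 0, -0.0003, 0, 0, 0],
  [-0.006, 0, -0.0003, 0, 0, 0],
])

```text
t: 12.13
tcp_pos: [471.1, -102.4, 34.9]
tool_rot: [0.046, 0.999, -0.002, -0.004]
contact_force: [-7.7, -0.1, 0.3]
gripper_width: 0.338
finger_force: 60.0
```

```bash
python3 lip.py
```

```text
[ 471.05347062 -102.39705683   34.8744669 ] [-7.69363867 -0.0700312   0.28494201] tcp in vise [-106.4    6.8]
scene 83 lip z 23.311195294471418 x [-75.05806528 -50.58729665]
 lid z front/back 49.44268957848999 47.27473170926521
top 0 lip z  x 
 lid z front/back 47.305267666188456 45.53604907259569
```

send_rows([
  [-0.001, 0, 0, 0, 0, 0],
  [-0.002, 0, 0, 0, 0, 0],
  [-0.003, 0, 0, 0, 0, 0],
  [-0.003, 0, 0, 0, 0, 0],
  [-0.003, 0, 0, 0, 0, 0],
  [-0.003, 0, 0, 0, 0, 0],
  [-0.003, 0, 0, 0, 0, 0],
])

```text
t: 12.82
tcp_pos: [473.7, -102.6, 34.9]
tool_rot: [0.046, 0.999, -0.002, -0.004]
contact_force: [-8.9, 0.5, 2.0]
gripper_width: 0.343
finger_force: 60.3
```

```bash
python3 lip.py; python3 - <<'E'
from h import *
b=cam("scene"); save(dict(color=cv2.resize(b["color"][200:305,210:350],(800,600),interpolation=2)),"v6.png")
print(status.get_state()["qd"].round(4))
E
```

```text
[ 473.70637599 -102.63778914   34.85052179] [-8.89840965  0.47719127  1.95663891] tcp in vise [-103.7    6.8]
scene 89 lip z 24.9711190394155 x [-74.40932915 -48.84906547]
 lid z front/back 49.17181271047298 48.048678780233104
top 0 lip z  x 
 lid z front/back 48.12504926489123 46.09263366473783
[-0.0009  0.0007 -0.0019 -0.0009 -0.      0.0001 -0.0006]
```

View pics/v6.png

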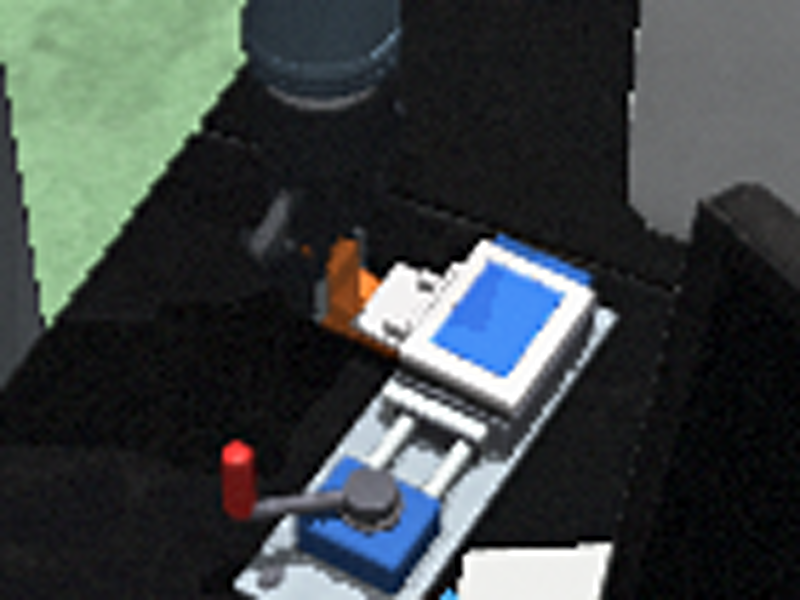

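The view shows the wedge, held by its grip at (345,285), under the lip at (405,300). The lid is slightly raised, the lever is swung over (knob at (238,480)), and the jaw is against the box at (435,410). The lip is about 5 mm up and everything is at rest, so I am handing in.

```bash
python3 -c "
from station import ticket
print(ticket.close_job())"
```

```text
the job is handed in; nothing more can be done
None
```

I handed the job in at about 13 s with the box clamped, the wedge still held flat under the lip, and the lip's edge about 5 mm up (camera estimate); the hand-in gave no verdict, and I never identified the timer in the images.

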